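Fold down the ratchet headrest sample

ROBOT

A 7-joint arm with a two-finger parallel gripper is mounted at the origin on the work surface. World frame = base frame: x ahead of the robot, y to its left, z up, the work surface at z = 0. Lengths are in m, angles in rad, forces in N, time in s.
With the tool pointing down it reaches from about 0.35 to 0.9 m from the base axis. Payload 8.1 kg.
Tool frame: the origin (TCP) lies at the very end of the fingers, on their centre line; the grasp point (between the pads) lies 19 mm behind it; z points along the fingers, x is the direction in which the jaws open and shut, and the axes are right-handed (so a half turn about z gives the same grasp; the last joint's range is limited). The gripper opens to 92 mm and grips with 3 to 60 N. Pads are 19 mm wide; open, the fingers measure 130 mm over their backs; the gripper's body (75 mm by 190 mm) begins 47 mm behind the grasp point.
Start: joints at [-1.336, 0.434, 0.025, 1.573, -0.012, 1.134, -0.075], TCP at [0.207, 0.59, 0.227] pointing down, gripper open.
Joint ranges: [-2.62, 2.62], [-0.44, 2.09], [-1.27, 1.32], [0.08, 2.57], [-1.32, 4.46], [0.12, 2], [-2.74, 2.74]. Speed limits (rad/s): [2.22, 2.22, 3.01, 3.01, 3.14, 3.14, 3.14].

INTERFACE

Orientations are given as a unit quaternion [x, y, z, w].
In Python, from rig import bot gives the robot as it stands. The module is installed in compiled form; this text tells all that it offers.
- The arm moves only by the tool step_arm, never from a script. Its argument "motion" is a list of rows, each a list of 5 numbers: the closure, from -1 (fully open) to 1 (shut), then the shift along the world's x, y, z in cm, then the turn about the world's z in degrees. In form: [[claw, x, y, z, twist], ...]. A call has 1 to 20 rows; each row shifts and turns the commanded pose from where the row before left it; what a row does not reach is not made up. A row lasts 1/12 s, in which the tool goes at most 41.7 mm and 7.16 degrees, less where a joint would pass 70% of its speed; a pose out of reach is approached as far as the arm can. A call is refused whole if a number of a shift passes 4.17 or a number of a turn 7.16, either way. A call with a gripper value outside its range is refused whole. The fingers move at their own pace and stop on an object; "newtons" is the grip in N (left out, the last holds). Time passes only in rows, so rows that do not move let the fingers close. It gives the time, the measured TCP pose, the force and the opening at its end, in the units of the state.
- bot.sense(): the state, without advancing time (a new reading comes with each control period).
- bot.read_camera(name): name is "scene" or "top" or "wrist"; returns the picture (384x512x3 uint8, red, green, blue); there is no depth.
- bot.get_calibration(name): a dict with "mtx" (3x3 intrinsics, pixels), "R" (3x3) and "t" (3): a world point X has camera coordinates R X + t; the wrist camera has in their place "mount" (4x4, takes a point from camera to tool coordinates, whose origin is the TCP and whose axes are the tool frame's). Camera axes: x right, y down, z forward; pixel columns grow to the right and rows downward; lengths in m; the calibration is good to about 2 mm. A picture is of the moment at which its call begins: read the wrist's pose just before it. get_calibration takes no time and is no camera call.
- bot.hand_in(): hands the job in, once; it reports no verdict.
The state is a dict: "clock": time; "qpos": joint angles; "joint_velocities": joint speeds; "joint_torque": joint torques, N m; "ee_pos": TCP position; "eef_rot": TCP orientation; "force": force on the tool from outside, world axes, zero at the start; "torque": the same for the moment, N m; "opening": finger opening in m.
Only numpy, scipy, OpenCV 4.12 (cv2) and the standard library are available. Lean on these libraries where they do the work, as an engineer would, in place of code of your own. Each camera call takes 0.05 s, during which the arm holds its last target. There are 200 camera calls.

TASK

On the bench a full-size sample of a lounge chair's ratchet headrest stands raised, held up by its pawl. With your fingertips, press the pawl's tab all the way down so that the pawl swings clear of the teeth, then push the headrest down past the teeth until it lies on its stop, and let go. Only press and push: do not pick up anything, do not raise the headrest any higher, and leave the models, cups and tools around it where they stand.

Things in the scene. Friction and masses are not known exactly. Their poses are not given: they have to be found in the camera images.
- fixture: Base of the sample, bolted down: pale wooden plate 100 x 270 x 14 mm with a dark steel cheek plate (at x = -18 mm, top 139 mm above the bench) and a post with a rubber pad, the headrest's stop. Origin on the bench surface right below the headrest hinge; x along the hinge axis; the headrest arm reaches from the hinge towards +y, the pawl's tab sticks out towards -y; z up.
- hinge (a point): Centre of the headrest's hinge, 115 mm above the bench; does not move. Axis along the fixture's x.
- headrest (a joint): Angle of the headrest arm above level, rad: 0 = down on its stop, 0.7 to 0.9 at the start, at most 1.2. Stiff friction hinge: it stays where it is left and takes 2 to 6 N of push at the pad. On the way down the pawl, unless swung clear, catches its teeth at about 0.63, 0.41 and 0.19 rad.
- headrest_pad (a point): Centre of the top face of the wooden pad at the arm's outer end, 85 mm wide (along the hinge axis) x 95 mm long x 16 mm thick; turns with the arm. It lies 157.5 mm from the hinge along the arm and 25 mm above the arm's centre line (arm's end: 205 mm). Headrest down: 140 mm above the bench. Its y axis points outward along the arm, z out of the top face.
- pawl (a joint): Angle by which the pawl is pressed, rad: 0 = in the teeth (0 to 0.04 at the start), about 0.17 = just clear of them, 0.4 = tab fully down at its end stop. Friction and no spring: pressing takes about 3 N at the tab and it stays where it is left.
- pawl_tab (a point): Centre of the top of the pawl's flat dark steel tab, 36 mm wide (along the hinge axis) x 40 x 5 mm; moves with the pawl. Unpressed: level, 135 mm from the hinge towards the fixture's -y, 92 mm above the bench. Fully down: 141.5 mm from the hinge, 50 mm above the bench. The pawl turns about an axis along x at y = -35 mm of the fixture, 55 mm above the bench.
- goblet: Loose white goblet model, 52 mm wide, 76 mm tall, beside the fixture; origin at its foot. Leave alone.
- cup: Loose white cup, 60 mm wide, 55 mm tall, beside the fixture; origin at its foot. Leave alone.
- model_chair: Loose white model chair, 44 x 44 mm, 78 mm tall, beside the fixture; origin at its foot. Leave alone.
- shade: Loose aluminium tube (lamp shade sample), 70 mm wide, 50 mm tall, beside the fixture; origin at its foot. Leave alone.
- model_lamp: Loose black mushroom lamp model, 96 mm wide, 140 mm tall, at the back left of the bench; origin at its foot. Leave alone.
- model_stool: Loose green model stool, 74 mm wide, 78 mm tall, at the back right of the bench; origin at its foot. Leave alone.
- screwdriver: Loose screwdriver lying at the right of the bench; origin at its middle, underneath. Leave alone.

How it is judged:
By the outcome, as a careful person would: the job done as asked, in the order asked, and still so for the second after the job is handed in, with the robot touching nothing.
It also fails if it takes over 48 s, if anything falls off the work surface, if the arm or the gripper's body presses on something with over 40 N, if the wrist force passes 120 N, or if a joint passes its speed limit or range.

## Working session

There is one attempt and no reset: what is moved stays moved. The work goes in short steps, Python scripts to look and compute and a tool call to move; the robot and the scene stay as the last step left them, time stands still between calls to the robot, and variables do not carry over. Pictures are saved under pics/ and viewed, about 8 in all and at most 12, crops included, and the job is handed in when it is done.

Besides the shell and the picture viewer there is one more tool, called after ">>>" as name([rows], argument=value, ...), one row to a line, values as JSON. step_arm: Moves the arm, as the interface text tells. Its arguments: {"type":"object","properties":{"motion":{"type":"array"},"newtons":{"type":"number"}},"required":["motion"]}

```bash
mkdir -p pics; python3 - <<'E'
from rig import bot
import cv2,numpy as np
for n in("scene","top"):
    cv2.imwrite(f"pics/{n}0.png",bot.read_camera(n)[:,:,::-1]); c=bot.get_calibration(n); print(n,c["mtx"].round(1).tolist(),(-c["R"].T@c["t"]).round(3),c["R"].round(3).tolist())
s=bot.sense();print(s)
E
```

```text
scene [[415.7, 0.0, 256.0], [0.0, 415.7, 195.2], [0.0, 0.0, 1.0]] [ 1.271 -0.528  0.897] [[0.582, 0.813, 0.018], [0.543, -0.372, -0.753], [-0.605, 0.448, -0.658]]
top [[446.4, 0.0, 255.7], [0.0, 446.4, 186.9], [0.0, 0.0, 1.0]] [0.298 0.024 1.341] [[-0.101, -0.995, 0.002], [-0.969, 0.098, -0.227], [0.225, -0.024, -0.974]]
{'clock': 0.1, 'qpos': array([-1.33561494,  0.43512785,  0.02495266,  1.57399826, -0.01163137,
        1.13400371, -0.07512475]), 'joint_velocities': array([-1.08442303e-03, -7.97113731e-04,  5.23574733e-04,  2.13579288e-06,
       -3.74622817e-04, -1.06310532e-04, -4.05168416e-04]), 'joint_torque': array([ 2.67940108e-03, -6.69120884e+01,  9.87802595e-01, -3.15146112e+01,
       -6.05549128e-02,  3.74273874e-02,  1.81744207e-05]), 'ee_pos': array([0.20699841, 0.58924076, 0.22604205]), 'eef_rot': array([ 8.15928123e-01,  5.78152932e-01, -5.40999500e-04,  4.38135845e-04]), 'force': array([-0.70227597,  0.95551114, -0.15256954]), 'torque': array([ 0.02065047,  0.00198602, -0.02336525]), 'opening': 0.09178663595764135}
```

View pics/scene0.png

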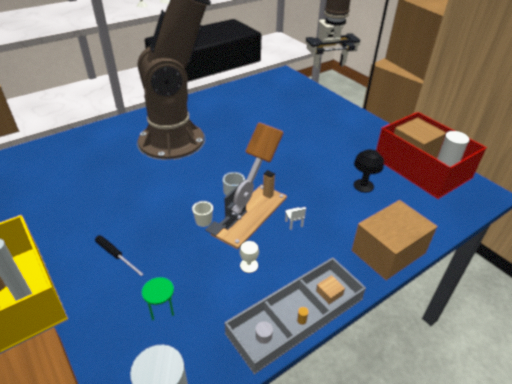

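View pics/top0.png

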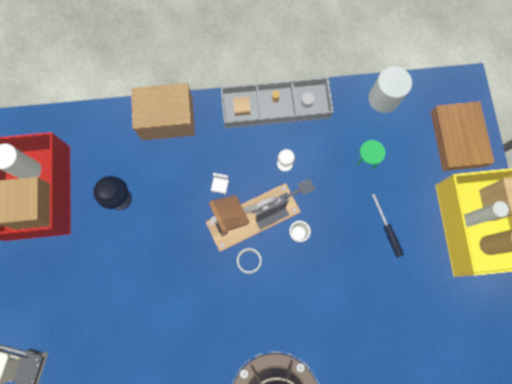

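Top view: plate at about (206–300, 185–249), pad at (229,213), tab at (306,187). Goblet (286,160), cup (300,231), shade (249,261), chair (220,183). I'll measure these next.

```bash
cat > h.py <<'E'
from rig import bot
import cv2,numpy as np
def ray(n,u,v,z):
    c=bot.get_calibration(n);d=c["R"].T@np.linalg.inv(c["mtx"])@[u,v,1];o=-c["R"].T@c["t"];return o+d*(z-o[2])/d[2]
def proj(n,X):
    c=bot.get_calibration(n);p=c["mtx"]@(c["R"]@np.asarray(X)+c["t"]);return p[:2]/p[2]
def fix(o,a,p): # fixture->world, a = angle of fixture x axis
    c,s=np.cos(a),np.sin(a);return np.array([o[0]+c*p[0]-s*p[1],o[1]+s*p[0]+c*p[1],p[2]])
E
python3 - <<'E'
from h import *
im=cv2.imread("pics/top0.png");h=cv2.cvtColor(im,cv2.COLOR_BGR2HSV)
m=((h[...,0]<25)&(h[...,1]>60)&(h[...,2]>110)).astype(np.uint8);m[:180]=0;m[255:]=0;m[:,:200]=0;m[:,320:]=0
pts=np.argwhere(m)[:,::-1].astype(np.float32)
r=np.array([ray("top",u,v,.014)[:2] for u,v in pts],np.float32)
b=cv2.minAreaRect(r);print(b,cv2.boxPoints(b).round(3).tolist())
for n,u,v,z in [("tab",306,187,.092),("goblet",286,160,.05),("cup",300,231,.05),("shade",249,261,.05),("chair",220,183,.05),("lamp",111,192,.12)]:print(n,ray("top",u,v,z).round(3))
a=cv2.resize(im[150:280,195:325],(600,600),interpolation=cv2.INTER_CUBIC)
cv2.imwrite("pics/topz.png",a)
s=cv2.imread("pics/scene0.png");cv2.imwrite("pics/sz.png",cv2.resize(s[110:280,180:320],(660,800))[:,:] if 0 else cv2.resize(s[110:280,180:320],(490,595),interpolation=cv2.INTER_CUBIC))
E
```

```text
((0.5380178689956665, 0.01693868637084961), (0.14643484354019165, 0.2651257812976837), 19.96307945251465) [[0.42399999499320984, 0.11699999868869781], [0.5139999985694885, -0.13300000131130219], [0.6520000100135803, -0.08299999684095383], [0.5619999766349792, 0.16699999570846558]]
tab [ 0.572 -0.151  0.092]
goblet [ 0.67  -0.107  0.05 ]
cup [ 0.453 -0.123  0.05 ]
shade [0.382 0.033 0.05 ]
chair [0.619 0.096 0.05 ]
lamp [0.607 0.398 0.12 ]
```

View pics/topz.png

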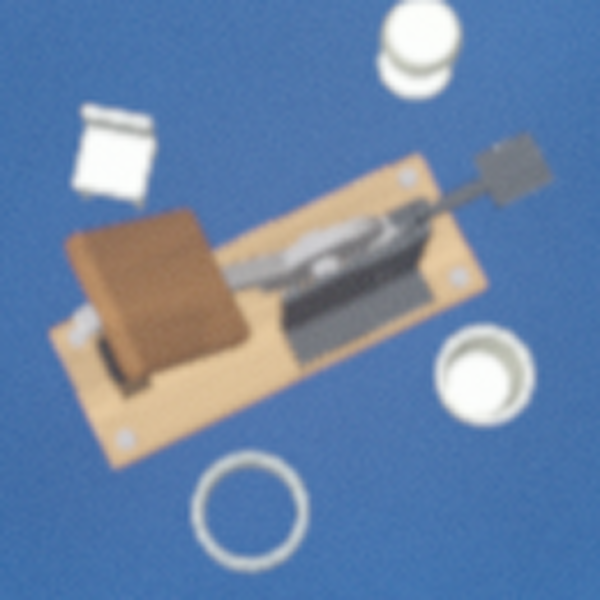

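View pics/sz.png

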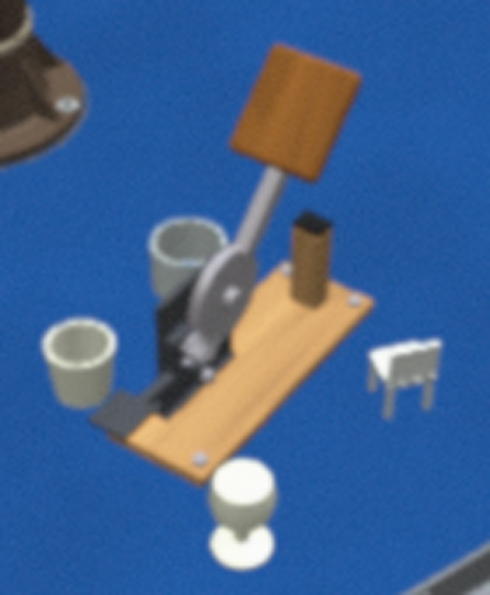

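```bash
python3 - <<'E'
from h import *
k=600/130
C=[ray("top",195+u/k,150+v/k,.014)[:2] for u,v in[(420,153),(488,286),(115,468),(50,330)]]
print(np.round(C,3)); print([np.linalg.norm(C[i]-C[(i+1)%4]).round(3) for i in range(4)])
y=(C[3]-C[0])+(C[2]-C[1]);a=np.arctan2(-y[0],y[1]);print("ang",np.degrees(a)); 
ey=np.array([-np.sin(a),np.cos(a)]);ex=np.array([np.cos(a),np.sin(a)]);c0=np.mean(C,0)
o1=np.linalg.inv
A=[];B=[]
for n,uv in(("top",(195+514/k,150+168/k)),("scene",(180+123/3.5,110+413/3.5))):
    c=bot.get_calibration(n);d=c["R"].T@np.linalg.inv(c["mtx"])@[*uv,1];d/=np.linalg.norm(d);P=np.eye(3)-np.outer(d,d);A.append(P);B.append(P@(-c["R"].T@c["t"]))
    print(n,ray(n,*uv,.092))
T=np.linalg.solve(sum(A),sum(B));print("tab tri",T)
t=ray("top",195+514/k,150+168/k,.092)[:2]
print("tab in plate ctr frame",(t-c0)@ex,(t-c0)@ey)
for T2 in(t,T[:2]):
    o=T2+.135*ey;print("origin",o,"plate ctr in fix",(c0-o)@ex,(c0-o)@ey)
o=t+.135*ey
# hinge disc, pad predicted
for th in(.7,.8,.9):
    f=[0,.1575*np.cos(th)-.025*np.sin(th),.115+.1575*np.sin(th)+.025*np.cos(th)];W=fix(o,a,f)
    print(th,W.round(3),(proj("top",W)-[195,150])*k,(proj("scene",W)-[180,110])*3.5)
W=fix(o,a,[0,0,.115]);print("hinge",W,(proj("top",W)-[195,150])*k,(proj("scene",W)-[180,110])*3.5)
for th in(.8,.5,.2,0):
    W=fix(o,a,[0,.1575*np.cos(th)-.025*np.sin(th),.115+.1575*np.sin(th)+.025*np.cos(th)]);print(th,W.round(3))
print("tab down",fix(o,a,[0,-.1415,.05]))
E
```

```text
[[ 0.607 -0.102]
 [ 0.514 -0.136]
 [ 0.421  0.116]
 [ 0.514  0.15 ]]
[np.float64(0.099), np.float64(0.269), np.float64(0.099), np.float64(0.269)]
ang 20.25281704326466
top [ 0.57355244 -0.15208738  0.092     ]
scene [ 0.57746628 -0.14921831  0.092     ]
tab tri [ 0.57498433 -0.15038199  0.0904139 ]
tab in plate ctr frame 0.0008134549790061504 -0.16974638916095872
origin [ 0.52682041 -0.02543384] plate ctr in fix -0.0008134549790061427 0.03474638916095871
origin [ 0.5282523  -0.02372845] plate ctr in fix -0.0027471672063735055 0.03364210459531845
0.7 [0.491 0.072 0.236] [152.67125271 296.17054795] [293.56606871 113.31593653]
0.8 [0.495 0.061 0.245] [172.68666508 283.01686747] [285.29991396 110.22869076]
0.9 [0.5   0.048 0.254] [194.64539964 269.36208972] [276.14225283 108.97873746]
hinge [ 0.52682041 -0.02543384  0.115     ] [320.37721036 254.70174625] [219.01964187 294.99159413]
0.8 [0.495 0.061 0.245]
0.5 [0.483 0.093 0.212]
0.2 [0.475 0.115 0.171]
0 [0.472 0.122 0.14 ]
tab down [ 0.5758025  -0.15818551  0.05      ]
```

Everything agrees: the plate measures 269 x 99 mm, and the triangulated tab height is 90 mm against the 92 given. Fixture angle is 20.25°, tab at (0.575, -0.151), headrest at about 0.7 rad. I'll rise first, then cross above the headrest.

>>> step_arm([
  [1,0,0,3,0],
  [1,0,0,3,0],
  [1,0,0,3,0],
  [1,0,0,3,0],
  [1,0,0,3,0],
  [1,0,0,3,0],
  [1,0,0,0,0],
], newtons=10)

```text
clock: 0.68
ee_pos: [0.2076, 0.5912, 0.4129]
eef_rot: [0.816, 0.578, 0.003, -0.003]
force: [0.8, 0.2, -0.1]
opening: 0.0495
```

>>> step_arm([
  [1,1.5,-3,0,-2],
  [1,1.5,-3,0,-2],
  [1,1.5,-3,0,-2],
  [1,1.5,-3,0,-2],
  [1,1.5,-3,0,-2],
  [1,1.5,-3,0,-2],
  [1,1.5,-3,0,-2],
  [1,1.5,-3,0,-2],
  [1,1.5,-3,0,-2],
  [1,1.5,-3,0,-2],
  [1,1.5,-3,0,-2],
  [1,1.5,-3,0,-2],
  [1,1.5,-3,0,-2],
  [1,1.5,-3,0,-2],
  [1,1.5,-3,0,-2],
  [1,1.5,-3,0,-2],
  [1,1.5,-3,0,-2],
  [1,1.5,-3,0,-2],
  [1,1.5,-3,0,-2],
  [1,1.5,-3,0,-2],
])

```text
clock: 2.35
ee_pos: [0.5074, -0.0119, 0.4065]
eef_rot: [0.965, 0.264, -0.0, -0.0]
force: [0.1, 0.2, -0.1]
opening: 0.0004
```

>>> step_arm([
  [1,1.5,-3,0,-2],
  [1,1.5,-3,0,-2],
  [1,1.5,-3,0,-2],
  [1,1.5,-3,0,-2],
  [1,0.9,-2.5,0,-2.4],
  [1,0,0,0,0],
  [1,0,0,0,0],
])

```text
clock: 2.93
ee_pos: [0.5759, -0.1571, 0.4058]
eef_rot: [0.985, 0.174, -0.001, 0.0]
force: [-0.5, 1.0, 0.3]
opening: -0.0
```

>>> step_arm([
  [1,0,0,-3,0],
  [1,0,0,-3,0],
  [1,0,0,-3,0],
  [1,0,0,-3,0],
  [1,0,0,-3,0],
  [1,0,0,-3,0],
  [1,0,0,-3,0],
  [1,0,0,-3,0],
  [1,0,0,-3,0],
  [1,0,0,-1.2,0],
  [1,0,0,0,0],
  [1,0,0,0,0],
])

```text
clock: 3.93
ee_pos: [0.5763, -0.1547, 0.1253]
eef_rot: [0.984, 0.176, -0.0, -0.0]
force: [-0.5, -0.5, -0.4]
opening: 0.0001
```

```bash
python3 - <<'E'
from h import *
s=cv2.cvtColor(bot.read_camera("scene"),4)[90:280,170:320];t=cv2.cvtColor(bot.read_camera("top"),4)[140:280,195:335]
cv2.imwrite("pics/c1.png",np.hstack([cv2.resize(s,(395,500)),cv2.resize(t,(400,500))]))
E
```

```text
(no output)
```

View pics/c1.png

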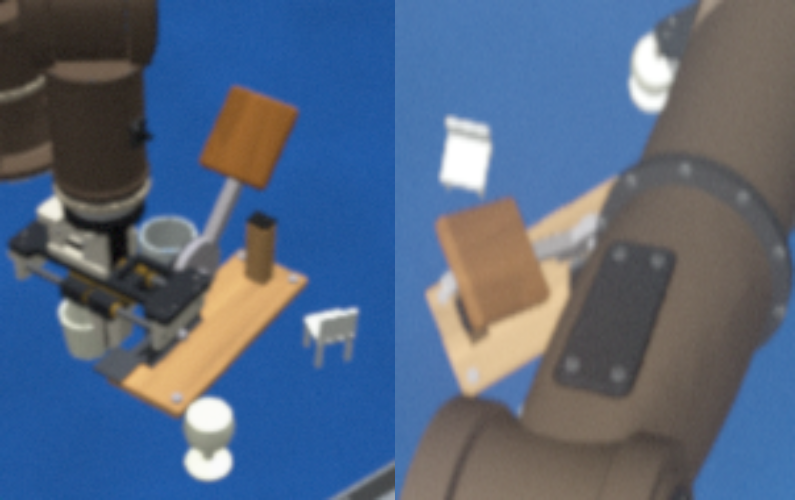

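The fingers stand just above the tab and nothing has been disturbed. Pressing down in small steps.

>>> step_arm([
  [1,0,0,-1,0],
  [1,0,0,-1,0],
  [1,0,0,-1,0],
  [1,0,0,-0.6,0],
  [1,0,0,-0.4,0],
  [1,0,0,0,0],
])

```text
clock: 4.53
ee_pos: [0.5758, -0.1555, 0.0838]
eef_rot: [0.984, 0.176, -0.001, -0.0]
force: [-0.4, -0.4, -0.3]
opening: 0.0007
```

>>> step_arm([
  [1,0,0,-0.5,0],
  [1,0,0,-0.5,0],
  [1,0,0,-0.5,0],
  [1,0,0,-0.5,0],
  [1,0,0,0,0],
])

```text
clock: 4.95
ee_pos: [0.5759, -0.1552, 0.0638]
eef_rot: [0.984, 0.176, -0.0, -0.0]
force: [0.9, -1.0, 0.5]
opening: 0.0002
```

Almost no force, so I'll look before going on.

```bash
python3 - <<'E'
from h import *
s=cv2.cvtColor(bot.read_camera("scene"),4)[160:260,170:270];t=cv2.cvtColor(bot.read_camera("wrist"),4)
cv2.imwrite("pics/c2.png",np.hstack([cv2.resize(s,(400,400),interpolation=2),cv2.resize(t,(400,400))]))
print(proj("scene",bot.sense()["ee_pos"]), proj("scene",[.575,-.151,.092]))
E
```

```text
[213.52032684 235.56085877] [214.09735247 227.72875211]
```

View pics/c2.png

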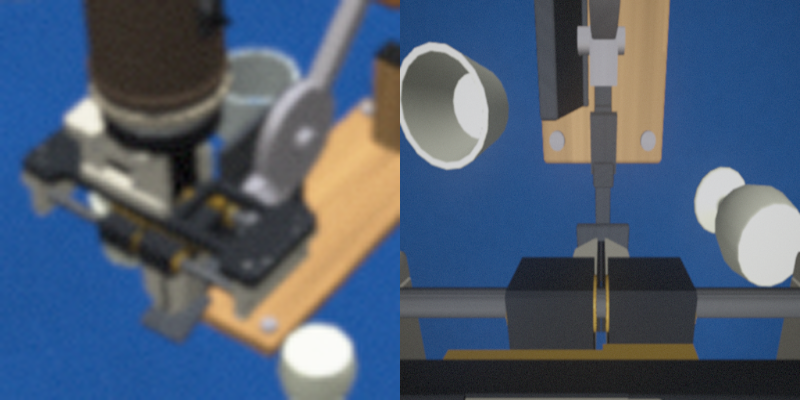

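The fingers are centred on the tab and the tab has moved down. On to the end stop.

>>> step_arm([
  [1,0,0,-0.3,0],
  [1,0,0,-0.3,0],
  [1,0,0,-0.2,0],
  [1,0,0,0,0],
])

```text
clock: 5.38
ee_pos: [0.5759, -0.1551, 0.0563]
eef_rot: [0.984, 0.176, -0.0, -0.0]
force: [-0.0, -0.4, -0.2]
opening: -0.0
```

>>> step_arm([
  [1,0,0,-0.2,0],
  [1,0,0,0,0],
])

```text
clock: 5.55
ee_pos: [0.5761, -0.1552, 0.0547]
eef_rot: [0.984, 0.176, 0.0, -0.0]
force: [-1.4, -0.1, 4.3]
opening: 0.0004
```

>>> step_arm([
  [1,0,0,-0.2,0],
  [1,0,0,0,0],
])

```text
clock: 5.72
ee_pos: [0.5764, -0.1552, 0.0537]
eef_rot: [0.984, 0.176, 0.0, -0.0]
force: [-3.9, 1.0, 15.9]
opening: 0.0005
```

>>> step_arm([
  [1,0,0,-0.2,0],
  [1,0,0,0,0],
  [1,0,0,0,0],
])

```text
clock: 5.97
ee_pos: [0.5768, -0.1556, 0.0529]
eef_rot: [0.984, 0.176, 0.001, -0.0]
force: [-7.3, 2.1, 26.7]
opening: 0.0007
```

The tab is on its end stop: z = 0.0545 against about 0.054 expected, and the force climbs steeply from there. Retract upward and cross to above the pad.

>>> step_arm([
  [1,0,0,1,0],
  [1,0,0,2,0],
  [1,0,0,3.2,0],
  [1,0,0,3.2,0],
  [1,0,0,3.2,0],
  [1,0,0,3.2,0],
  [1,0,0,3.2,0],
  [1,0,0,3.2,0],
  [1,0,0,3.2,0],
  [1,0,0,3.2,0],
  [1,0,0,3.2,0],
  [1,0,0,3.2,0],
  [1,0,0,0,0],
])

```text
clock: 7.05
ee_pos: [0.5777, -0.1563, 0.4069]
eef_rot: [0.984, 0.176, 0.004, 0.001]
force: [-0.1, -0.1, -0.3]
opening: 0.0006
```

>>> step_arm([
  [1,-1.1,2.95,0,0],
  [1,-1.1,2.95,0,0],
  [1,-1.1,2.95,0,0],
  [1,-1.1,2.95,0,0],
  [1,-1.1,2.95,0,0],
  [1,-1.1,2.95,0,0],
  [1,-1.1,2.95,0,0],
  [1,-1.1,2.95,0,0],
  [1,0,0,0,0],
  [1,0,0,0,0],
])

```text
clock: 7.88
ee_pos: [0.4874, 0.0827, 0.4004]
eef_rot: [0.984, 0.178, -0.0, -0.0]
force: [0.6, -0.9, 0.4]
opening: 0.0006
```

```bash
python3 - <<'E'
from h import *
s=cv2.cvtColor(bot.read_camera("scene"),4)[80:280,170:320];t=cv2.cvtColor(bot.read_camera("wrist"),4)
cv2.imwrite("pics/c3.png",np.hstack([cv2.resize(s,(375,500),interpolation=2),cv2.resize(t,(400,500))]))
E
```

```text
(no output)
```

View pics/c3.png

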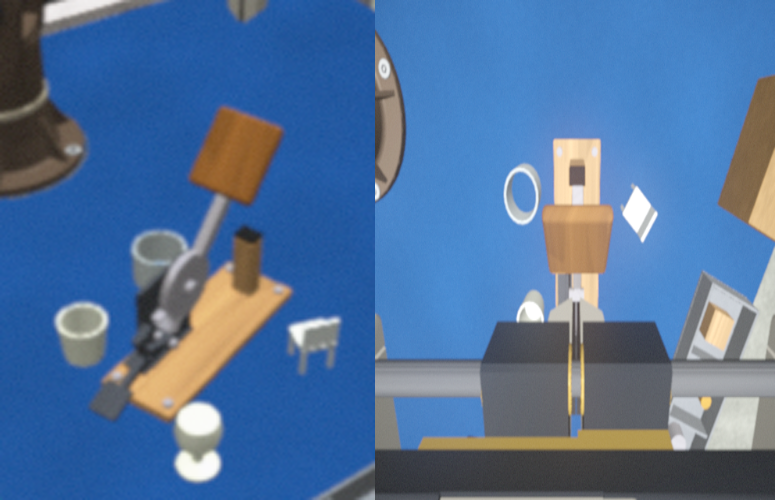

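The pawl tab is fully down, the headrest sits at about 0.7 rad, and the loose items haven't moved. TCP is at fixture y = 0.114, x = 0. Descending onto the pad.

>>> step_arm([
  [1,0,0,-3,0],
  [1,0,0,-3,0],
  [1,0,0,-3,0],
  [1,0,0,-2.5,0],
  [1,0,0,-1.5,0],
  [1,0,0,0,0],
])

```text
clock: 8.48
ee_pos: [0.4869, 0.0786, 0.268]
eef_rot: [0.985, 0.174, -0.002, 0.001]
force: [0.1, -1.2, -0.3]
opening: 0.0004
```

>>> step_arm([
  [1,0,0,-1,0],
  [1,0,0,-0.8,0],
  [1,0,0,-0.8,0],
  [1,0,0,-0.8,0],
  [1,0,0,-0.8,0],
  [1,0,0,0,0],
])

```text
clock: 8.98
ee_pos: [0.4879, 0.0807, 0.2276]
eef_rot: [0.984, 0.176, -0.0, 0.0]
force: [-0.3, 0.1, 0.7]
opening: 0.0007
```

>>> step_arm([
  [1,-0.1,0.25,-0.8,0],
  [1,-0.1,0.25,-0.8,0],
  [1,-0.1,0.25,-0.8,0],
  [1,-0.1,0.25,-0.8,0],
  [1,-0.1,0.25,-0.8,0],
])

```text
clock: 9.4
ee_pos: [0.4834, 0.0939, 0.1888]
eef_rot: [0.984, 0.176, 0.001, -0.0]
force: [-1.6, 0.6, 5.4]
opening: 0.0005
```

>>> step_arm([
  [1,-0.1,0.25,-0.8,0],
  [1,-0.1,0.25,-0.8,0],
  [1,-0.1,0.25,-0.8,0],
  [1,-0.1,0.25,-0.8,0],
  [1,-0.1,0.25,-0.6,0],
  [1,0,0,0,0],
])

```text
clock: 9.9
ee_pos: [0.4776, 0.106, 0.1498]
eef_rot: [0.984, 0.176, -0.001, 0.0]
force: [0.2, -0.1, -0.1]
opening: 0.0006
```

>>> step_arm([
  [1,0,0,-0.4,0],
  [1,0,0,-0.4,0],
  [1,0,0,-0.2,0],
  [1,0,0,0,0],
])

```text
clock: 10.23
ee_pos: [0.478, 0.1057, 0.1404]
eef_rot: [0.984, 0.176, -0.0, 0.0]
force: [-0.4, 0.1, -0.1]
opening: 0.0004
```

>>> step_arm([
  [1,0,0,-0.2,0],
  [1,0,0,0,0],
])

```text
clock: 10.4
ee_pos: [0.4782, 0.1056, 0.14]
eef_rot: [0.984, 0.176, 0.0, -0.001]
force: [-6.9, 0.5, 21.3]
opening: 0.0004
```

The pad met the stop at z = 0.140, as given, at 21 N. Letting go and lifting clear.

>>> step_arm([
  [1,0,0,1,0],
  [1,0,0,2,0],
  [1,0,0,3,0],
  [1,0,0,3,0],
  [1,0,0,3,0],
  [1,0,0,3,0],
  [1,0,0,3,0],
  [1,0,0,3,0],
  [1,0,0,3,0],
  [1,0,0,3,0],
  [1,0,0,0,0],
  [1,0,0,0,0],
])

```text
clock: 11.4
ee_pos: [0.4789, 0.1051, 0.41]
eef_rot: [0.985, 0.175, 0.001, -0.0]
force: [0.3, -0.2, -1.1]
opening: 0.0003
```

```bash
python3 - <<'E'
from h import *
s=cv2.cvtColor(bot.read_camera("scene"),4);cv2.imwrite("pics/full.png",s);s=s[80:280,170:320];t=cv2.cvtColor(bot.read_camera("wrist"),4)
cv2.imwrite("pics/c4.png",np.hstack([cv2.resize(s,(375,500),interpolation=2),cv2.resize(t,(400,500))]))
o=np.array([.5275,-.0246]);a=np.radians(20.25)
for p in([0,.1575,.14],[0,-.1415,.05]):print((proj("scene",fix(o,a,p))-[170,80])*2.5)
E
```

```text
[257.04561317 201.42305924]
[107.84020526 399.23085215]
```

View pics/c4.png

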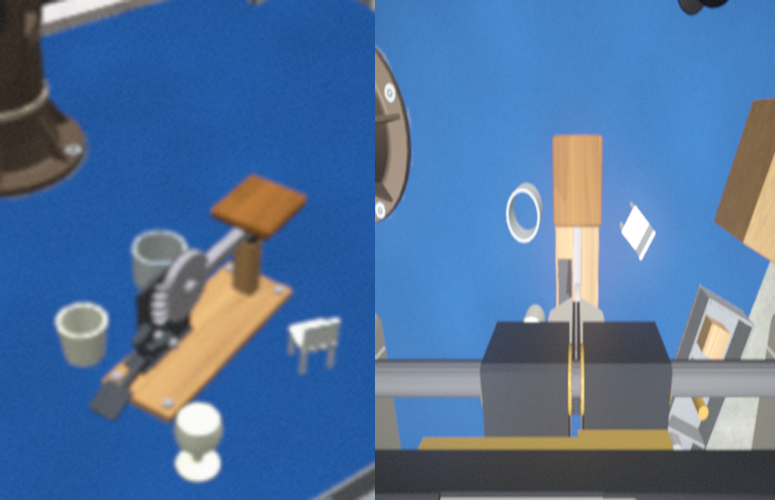

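The pad is level on its post, with its centre at about (258,206) against (257,201) predicted. The tab is down at about (111,397) against (108,399) predicted. The neighbouring items stand as before and the arm is clear, so I'm handing in.

```bash
python3 -c "
from rig import bot
print(bot.hand_in(), bot.sense()['clock'])"
```

```text
the job is handed in; nothing more can be done
the job is handed in; nothing more can be done
```

The headrest is lying on its stop with the pawl's tab fully down, and I handed the job in at about 11.5 s on the robot's clock. With the fingers shut, I pressed the tab to its end stop first (TCP z about 0.054 m, as expected, up to 27 N). I then pushed the pad down past the teeth until it met the stop at z = 0.140 m with 21 N, and lifted clear.

- **Headrest and tab:** in the last pictures the pad is level on its post and the tab is down. Both were within about 2 camera pixels of where I predicted them.
- **Loose items:** the goblet, cup, model chair and shade stand as before. I didn't check the model lamp, stool and screwdriver again at the end, but the arm never went near them at low height.
- **Force readings:** the force showed close to zero between press steps, where I expected about 3 N on the tab. I therefore confirmed the contact with a picture before pressing on.

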